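# Index the sample turret and start the measurement

### The arm

A 6-joint arm with a two-finger parallel gripper is mounted at the origin on a cart in front of the work surface, level with it; the furniture and walls round the work are solid. World frame = base frame: x ahead of the robot, y to its left, z up, the work surface at z = 0. Lengths are in m, angles in rad, forces in N, time in s.
With the tool pointing down it reaches from about 0.425 to 0.925 m from the base axis. Payload 12.5 kg.
Tool frame: the origin (TCP) lies at the very end of the fingers, on their centre line; the grasp point (between the pads) lies 19 mm behind it; z points along the fingers, y is the line along which they close (so a half turn about z gives the same grasp; the last joint's range is limited). The gripper opens to 85 mm and grips with 20 to 120 N. Pads are 22 mm wide; open, the fingers measure 114 mm over their backs; the gripper's body (76 mm by 85 mm) begins 54 mm behind the grasp point. The pads swing forward as they close: fully open they stand 13 mm farther back than shut.
Start: joints at [-1.404, 0.491, 1.559, -0, 1.092, -0.106], TCP at [0.168, -0.602, 0.231] pointing down, gripper open.
Joint ranges: [-3.1, 3.1], [-0.84, 2.19], [0.05, 2.79], [-1.13, 4.28], [0.06, 2.93], [-2.69, 2.69]. Speed limits (rad/s): [2.22, 2.22, 2.79, 3.14, 3.14, 3.14].

### API

Orientations are given as a unit quaternion [w, x, y, z].
In Python, from cell import r gives the robot as it stands. The module is installed in compiled form; this text tells all that it offers.
- The arm moves only by the tool step_arm, never from a script. Its argument "steps" is a list of rows, each a list of 7 numbers: the shift along the tool's x, y, z in mm, then the turn, a rotation vector about the tool's x, y, z in degrees, then the opening, from -1 (shut) to 1 (fully open), so that 0 is half open. A call has 1 to 8 rows; each row shifts and turns the commanded pose from where the row before left it, along the tool's axes as they then stand; what a row does not reach is not made up. A row lasts 1/12 s, in which the tool goes at most 41.7 mm and 7.16 degrees, less where a joint would pass 70% of its speed; a pose out of reach is approached as far as the arm can. A call is refused whole if a number of a shift passes 41.7 or a number of a turn 7.16, either way. A call with a gripper value outside its range is refused whole. The fingers move at their own pace and stop on an object; the grip force is fixed at half the most. Time passes only in rows, so rows that do not move let the fingers close. It gives the time, the measured TCP pose, the force and the opening at its end, in the units of the state.
- r.read_state(): the state, without advancing time (a new reading comes with each control period).
- r.read_camera(name): name is "scene" or "top"; returns (picture, depth): 384x512x3 uint8, blue, green, red; 384x512 float32, m along the optical axis (not along the pixel's ray), 0 where there is no reading.
- r.get_calibration(name): a dict with "fx", "fy", "cx", "cy" (pixels), "position" and "orientation" of the camera in the world. Camera axes: x right, y down, z forward; pixel columns grow to the right and rows downward; lengths in m; the calibration is good to about 2 mm. A picture is of the moment at which its call begins. get_calibration takes no time and is no camera call.
- r.sign_off(): hands the job in, once; it reports no verdict.
The state is a dict: "time_s": time; "joint_positions": joint angles; "dq": joint speeds; "joint_torque": joint torques, N m; "tcp_pos": TCP position; "ee_rot": TCP orientation; "wrist_force": force on the tool from outside, world axes, zero at the start; "torque": the same for the moment, N m; "gripper_width": opening from 0.0 (shut) to 1.0 (fully open).
Only numpy, scipy, OpenCV 4.12 (cv2) and the standard library are available. Lean on these libraries where they do the work, as an engineer would, in place of code of your own. Each camera call takes 0.05 s, during which the arm holds its last target. There are 200 camera calls.

### The job

Turn the sample turret by pushing its upright tabs with the fingertips, either way round, until the tallest of the three metal samples stands squarely in front of the nose of the measuring head. Then, with the turret left there, press the button on the head fully down and let it go. Do not touch, lift or tip the samples in their seats, and leave the things standing round about where they are.

Things in the scene. Friction and masses are not known exactly. Their poses are not given: they have to be found in the camera images.
- stand: Fixed grey stand, round foot of radius 68 mm, 8 mm high. Origin on the bench on the turret's vertical axis; z up, +y points to the measuring head: a block 52 mm wide, 64 mm high, from 110 to 138 mm along +y; behind it (to 193 mm) a deck 34 mm high carries the button.
- nose_tip (a point): Inner end of the measuring head's nose, a horizontal rod of radius 6 mm, 52 mm above the bench, pointing at the turret's axis; the tip is 73 mm from the axis, and the rod passes above the tabs.
- station (a point): The measuring place: point on the turret's upper face, 44 mm from the axis, straight in front of the head's nose (fixed to the stand, 20 mm above the bench). The tall sample's centre belongs above this point.
- turret: Aluminium disc, radius 70 mm, top face 20 mm above the bench; turns endlessly both ways, friction (0.12 N m) holds it where left, no detents. Origin on the bench on the axis, z up, turns with the disc. Four round seats (rings, inner diameter 40 mm, 7 mm high) 44 mm from the axis along its +x, +y, -x, -y; the +y seat is empty. Four push tabs at its rim between the seats.
- tab0 (a point): Middle of the top edge of the push tab at 45 degrees from the turret's x axis: upright paddle, 10 mm thick in the direction of turning, from 81 to 103 mm from the axis, from 11 to 43 mm above the bench. All four tabs are alike and any may be pushed.
- tab1 (a point): Middle of the top edge of the push tab at 135 degrees from the turret's x axis: upright paddle, 10 mm thick in the direction of turning, from 81 to 103 mm from the axis, from 11 to 43 mm above the bench. All four tabs are alike and any may be pushed.
- tab2 (a point): Middle of the top edge of the push tab at 225 degrees from the turret's x axis: upright paddle, 10 mm thick in the direction of turning, from 81 to 103 mm from the axis, from 11 to 43 mm above the bench. All four tabs are alike and any may be pushed.
- tab3 (a point): Middle of the top edge of the push tab at 315 degrees from the turret's x axis: upright paddle, 10 mm thick in the direction of turning, from 81 to 103 mm from the axis, from 11 to 43 mm above the bench. All four tabs are alike and any may be pushed.
- tall_sample: Tall metal cylinder, diameter 34 mm, 45 mm high, 0.3 kg, standing loose in a seat of the turret (its top 65 mm above the bench). Origin at the centre of its underside. The one to bring in front of the head.
- medium_sample: Metal cylinder, diameter 36 mm, 28 mm high, loose in another seat. Origin at the centre of its underside.
- flat_sample: Flat metal disc, diameter 38 mm, 16 mm high, loose in another seat. Origin at the centre of its underside.
- start_button_top (a point): Centre of the top of the grey push button (radius 15 mm) on the deck behind the head; this point moves with the button. It is pressed straight down, travel 6 mm against a spring, 4 N when fully down.
- start_button (a joint): Travel of the button in m: 0 released, 0.006 fully down.
- small_jar: White jar, diameter 45 mm, 24 mm high, bystander. Origin under its centre.
- steel_block: Steel block, 24 x 40 x 25 mm high, bystander. Origin under its centre.
- grease_tin: Flat tin with green lid, diameter 54 mm, 20 mm high, bystander. Origin under its centre.
- powder_bottle: White bottle, diameter 49 mm, 94 mm high, to the right of the work, bystander. Origin under its centre.
- reagent_bottle: Taller white bottle, diameter 45 mm, 132 mm high, off to the left of the work, bystander. Origin under its centre.
Things that resemble listed ones, but are neither listed nor needed, are in the scene too. What is shaped like the flat_sample but red is not meant.

How it is judged:
By the outcome, as a careful person would: the job done as asked, in the order asked, and still so for the second after the job is handed in, with the robot touching nothing.
It also fails if it takes over 58 s, if anything falls off the work surface, if the arm or the gripper's body presses on something with over 40 N, if the wrist force passes 120 N, or if a joint passes its speed limit or range.

## Working session

There is one attempt and no reset: what is moved stays moved. The work goes in short steps, Python scripts to look and compute and a tool call to move; the robot and the scene stay as the last step left them, time stands still between calls to the robot, and variables do not carry over. Pictures are saved under pics/ and viewed, on a budget of 10 in all, crops included, one or two more only if the job needs it, and the job is handed in when it is done.

Besides the shell and the picture viewer there is one more tool, called after "Request:" as name(argument=value, ...), one argument or row to a line, values as JSON. step_arm: Moves the arm, as the interface text tells. Its arguments: {"type":"object","properties":{"steps":{"type":"array","items":{"type":"array","items":{"type":"number"}}}},"required":["steps"]}

```bash
mkdir -p pics; cat > h.py <<'E'
import numpy as np, cv2
from cell import r
from scipy.spatial.transform import Rotation as R
def look(n):
    im,d=r.read_camera(n); c=r.get_calibration(n)
    q=c["orientation"]; M=R.from_quat([q[1],q[2],q[3],q[0]]).as_matrix()
    v,u=np.mgrid[0:384,0:512]
    P=np.stack([(u-c["cx"])/c["fx"]*d,(v-c["cy"])/c["fy"]*d,d],-1)@M.T+np.array(c["position"])
    P[d==0]=np.nan
    return im,P
E
python3 - <<'E'
from h import *
for n in("scene","top"):
    im,P=look(n); np.savez(f"{n}.npz",im=im,P=P)
    cv2.imwrite(f"pics/{n}.png",cv2.resize(im,(768,576),interpolation=cv2.INTER_CUBIC))
    print(n,{k:np.round(v,3) for k,v in r.get_calibration(n).items()})
s=r.read_state();print(s)
E
```

```text
scene {'fx': np.float64(425.736), 'fy': np.float64(425.736), 'cx': np.float64(253.147), 'cy': np.float64(195.85), 'position': array([-0.179,  0.921,  0.647]), 'orientation': array([ 0.164, -0.238,  0.811, -0.509])}
top {'fx': np.float64(388.81), 'fy': np.float64(388.81), 'cx': np.float64(255.434), 'cy': np.float64(193.44), 'position': array([ 0.356, -0.1  ,  1.148]), 'orientation': array([-0.052,  0.708, -0.703,  0.046])}
{'time_s': 0.1, 'joint_positions': array([-1.40358240e+00,  4.91484676e-01,  1.55941111e+00, -1.93350924e-05,
        1.09170031e+00, -1.05577984e-01]), 'dq': array([ 0.00148347, -0.00168416, -0.00243003,  0.00027485,  0.00020022,
        0.00218079]), 'joint_torque': array([ 3.21386113e-03, -6.19445944e+01, -2.62025446e+01, -8.83960911e-05,
        2.92124081e-03, -1.19625031e-05]), 'tcp_pos': array([ 0.16838394, -0.60167196,  0.23078747]), 'ee_rot': array([-5.01218879e-04,  9.90711752e-01,  1.35977835e-01, -2.40323750e-05]), 'wrist_force': array([-0.17018508,  0.32795139,  1.05769917]), 'torque': array([-0.02650604,  0.03220944, -0.05819785]), 'gripper_width': 1.0011096447702197}
```

View pics/scene.png

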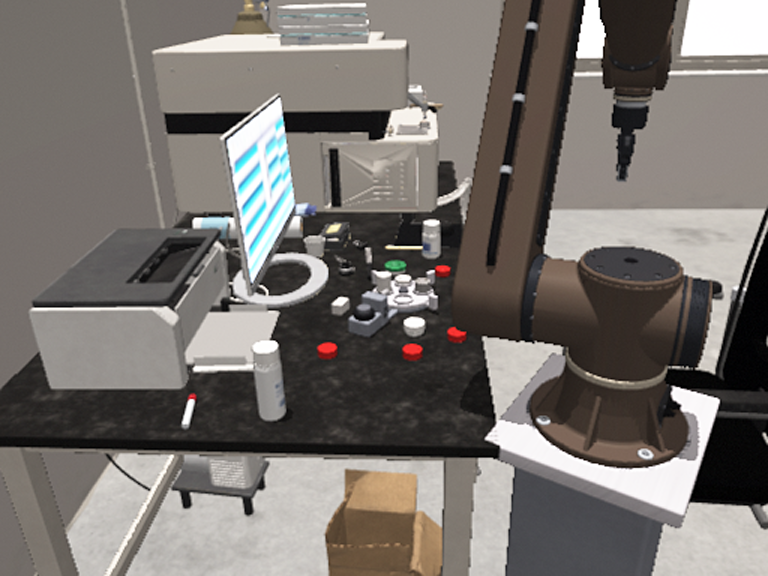

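View pics/top.png

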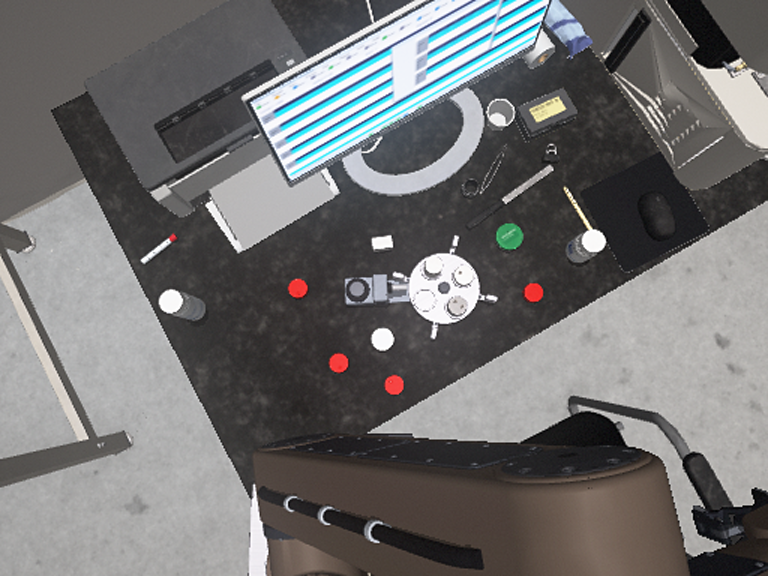

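The turret is at about (444,288) in the enlarged top view. The head is to its left, with the button at (358,290), and the empty seat is at the lower left. Next I'll take a close crop and heights.

```bash
python3 - <<'E'
from h import *
z=np.load("top.npz");im,P=z["im"],z["P"]
c=im[145:245,215:345]; cv2.imwrite("pics/crop.png",cv2.resize(c,None,fx=6,fy=6,interpolation=cv2.INTER_CUBIC))
for u,v in[(296,192),(289,177),(309,182),(304,204),(284,200),(239,193),(340,158),(255,226),(254,161),(390,162),(120,202)]:
    print(u,v,np.round(P[v,u],4))
# blobs by height near the turret
from scipy.ndimage import label,center_of_mass
sub=P[145:245,215:345]
for lo,hi in[(.058,.072),(.044,.0515),(.0335,.040),(.039,.046)]:
    L,n=label((sub[...,2]>lo)&(sub[...,2]<hi))
    for i in range(1,n+1):
        m=L==i
        if m.sum()>8: print(lo,hi,m.sum(),np.round(np.median(sub[m],0),4),np.round(sub[m].min(0),4),np.round(sub[m].max(0),4),np.round(np.array(np.nonzero(m)).mean(1)[::-1]*6))
E
```

```text
296 192 [ 0.5177 -0.2086  0.0268]
289 177 [ 0.555  -0.1855  0.0648]
309 182 [ 0.5459 -0.2457  0.0355]
304 204 [ 0.4811 -0.2298  0.0411]
284 200 [ 0.4947 -0.174   0.0216]
239 193 [ 0.5105 -0.0439  0.0507]
340 158 [ 0.6209 -0.3402  0.0208]
255 226 [ 0.4184 -0.0899  0.0231]
254 161 [ 0.6091 -0.0857  0.0277]
390 162 [ 0.5929 -0.4619  0.0949]
120 202 [0.4734 0.2659 0.1315]
0.058 0.072 114 [ 0.5575 -0.1854  0.0643] [ 0.5406 -0.2     0.0593] [ 0.5727 -0.1685  0.069 ] [442. 188.]
0.058 0.072 184 [ 0.5123 -0.0841  0.0631] [ 0.4889 -0.1037  0.058 ] [ 0.5383 -0.0695  0.069 ] [231. 279.]
0.044 0.0515 17 [ 0.5285 -0.0491  0.0458] [ 0.5201 -0.055   0.0441] [ 0.5345 -0.0379  0.0507] [153. 253.]
0.044 0.0515 24 [ 0.5196 -0.0237  0.0465] [ 0.5021 -0.0323  0.044 ] [ 0.5316 -0.0206  0.0514] [105. 273.]
0.044 0.0515 22 [ 0.4939 -0.0353  0.0455] [ 0.4907 -0.0495  0.044 ] [ 0.4998 -0.0237  0.0485] [130. 323.]
0.044 0.0515 108 [ 0.4832 -0.2317  0.0468] [ 0.4658 -0.2464  0.044 ] [ 0.4978 -0.2145  0.0511] [538. 350.]
0.0335 0.04 107 [ 0.5429 -0.2455  0.0356] [ 0.5249 -0.2628  0.0335] [ 0.5608 -0.2279  0.0396
[... 152 characters left out ...]
.0346] [ 0.4864 -0.0318  0.0339] [ 0.4951 -0.0202  0.0386] [106. 333.]
0.039 0.046 21 [ 0.6087 -0.2286  0.0427] [ 0.5981 -0.2341  0.0392] [ 0.6185 -0.225   0.0459] [531.  92.]
0.039 0.046 18 [ 0.5397 -0.118   0.0415] [ 0.5355 -0.1267  0.0391] [ 0.5473 -0.1094  0.046 ] [300. 231.]
0.039 0.046 18 [ 0.5143 -0.0578  0.0431] [ 0.5032 -0.0608  0.0404] [ 0.5264 -0.0549  0.0452] [174. 282.]
0.039 0.046 26 [ 0.4999 -0.0264  0.044 ] [ 0.4909 -0.041   0.0409] [ 0.5174 -0.0175  0.0456] [111. 308.]
0.039 0.046 25 [ 0.4986 -0.2984  0.0422] [ 0.4924 -0.3074  0.0406] [ 0.5039 -0.2871  0.0456] [675. 320.]
0.039 0.046 19 [ 0.4322 -0.1867  0.0413] [ 0.4236 -0.1925  0.0393] [ 0.4408 -0.181   0.0441] [445. 455.]
```

View pics/crop.png

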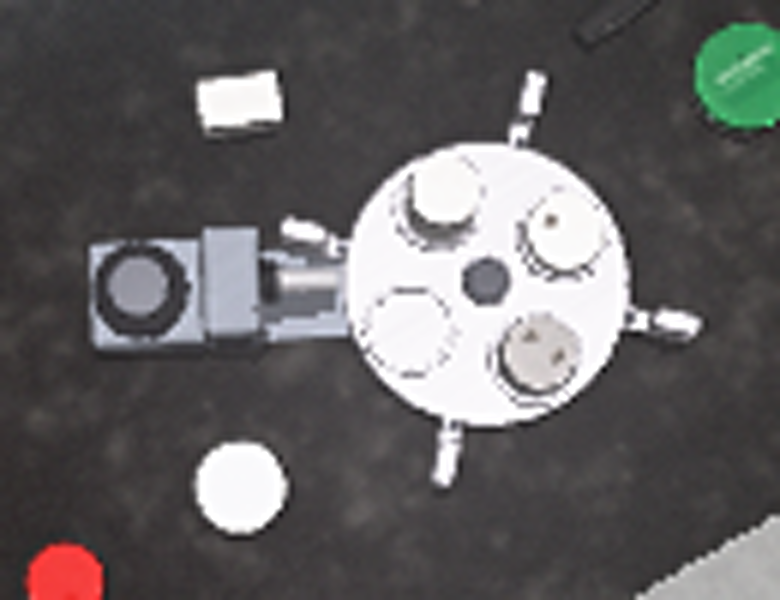

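The top view and heights fit together:

| Item | Result |
|---|---|
| Turret axis | about (0.520, -0.208) |
| Head bearing | 93.3° |
| Tabs | 76.9° + k·90° |
| Tall sample's seat | 31.9° |
| Turn needed | about +61.4° (counter-clockwise from above) |

I'll push the tab at 166.9° (nearest the robot) with the fingers straddling it loosely.

Request:
step_arm(
  steps=[
    [20, -18, 0, 0, 0, 0, -0.3],
    [26, -23.5, 0, 0, 0, 0, -0.3],
    [26, -23.5, 0, 0, 0, 0, -0.3],
    [26, -23.5, 0, 0, 0, 0, -0.3],
    [26, -23.5, 0, 0, 0, 0, -0.3],
    [26, -23.5, 0, 0, 0, 0, -0.3],
    [26, -23.5, 0, 0, 0, 0, -0.3],
    [26, -23.5, 0, 0, 0, 0, -0.3],
  ],
)

```text
time_s: 0.77
tcp_pos: [0.3143, -0.3701, 0.2312]
ee_rot: [-0.0, 0.991, 0.136, -0.0]
wrist_force: [1.0, -0.7, 0.2]
gripper_width: 0.354
```

Request:
step_arm(
  steps=[
    [26, -23.5, 0, 0, 0, 0, -0.3],
    [26, -23.5, 0, 0, 0, 0, -0.3],
    [26, -23.5, 0, 0, 0, 0, -0.3],
    [26, -23.5, 0, 0, 0, 0, -0.3],
    [26, -23.5, 0, 0, 0, 0, -0.3],
    [26, -23.5, 0, 0, 0, 0, -0.3],
    [20, -18, 0, 0, 0, 0, -0.3],
    [0, 0, 0, 0, 0, 0, -0.3],
  ],
)

```text
time_s: 1.43
tcp_pos: [0.4419, -0.1679, 0.2312]
ee_rot: [-0.0, 0.99, 0.138, 0.0]
wrist_force: [0.8, -0.5, -0.3]
gripper_width: 0.349
```

Request:
step_arm(
  steps=[
    [0, 0, 0, 0, 0, 7, -0.3],
    [0, 0, 0, 0, 0, 7, -0.3],
    [0, 0, 0, 0, 0, 7, -0.3],
    [0, 0, 0, 0, 0, 7, -0.3],
    [0, 0, 0, 0, 0, 0.7, -0.3],
    [0, 0, 0, 0, 0, 0, -0.3],
    [0, 0, 0, 0, 0, 0, -0.3],
  ],
)

```text
time_s: 2.02
tcp_pos: [0.4403, -0.1714, 0.2312]
ee_rot: [0.0, 0.994, -0.112, -0.0]
wrist_force: [0.1, -1.0, -0.2]
gripper_width: 0.349
```

```bash
cat >> h.py <<'E'
def pose():
    s=r.read_state();q=s["ee_rot"];Rt=R.from_quat([q[1],q[2],q[3],q[0]])
    x=Rt.as_matrix()[:,0]
    return s,Rt,np.degrees(np.arctan2(x[1],x[0]))
def to(p):
    s,Rt,psi=pose()
    print("t",s["time_s"],"tcp",np.round(s["tcp_pos"],4),"psi",round(psi,2),"z",np.round(Rt.as_matrix()[:,2],3),"shift",np.round(Rt.inv().apply(np.array(p)-s["tcp_pos"])*1000,1),"w",s["gripper_width"],"F",np.round(s["wrist_force"],1),"j",np.round(s["joint_positions"],2))
E
python3 -c "
from h import *
to([.4302,-.1871,.028])"
```

```text
t 2.0167 tcp [ 0.4403 -0.1714  0.2312] psi -12.87 z [-0. -0. -1.] shift [ -6.3  17.6 203.2] w 0.34910199270277925 F [ 0.1 -1.  -0.2] j [-0.51  0.28  1.92 -0.    0.95  1.28]
```

Request:
step_arm(
  steps=[
    [-6.3, 17.6, 0, 0, 0, 0, -0.3],
    [0, 0, 35, 0, 0, 0, -0.3],
    [0, 0, 40, 0, 0, 0, -0.3],
    [0, 0, 35, 0, 0, 0, -0.3],
    [0, 0, 20, 0, 0, 0, -0.3],
    [0, 0, 10, 0, 0, 0, -0.3],
    [0, 0, 0, 0, 0, 0, -0.3],
    [0, 0, 0, 0, 0, 0, -0.3],
  ],
)

```text
time_s: 2.68
tcp_pos: [0.4303, -0.187, 0.0911]
ee_rot: [-0.0, 0.994, -0.113, -0.0]
wrist_force: [0.6, 0.3, 0.2]
gripper_width: 0.349
```

```bash
python3 -c "
from h import *
to([.4302,-.1871,.026])
im,P=look('scene'); cv2.imwrite('pics/s2.png',cv2.resize(im[150:270,200:340],None,fx=5,fy=5,interpolation=cv2.INTER_CUBIC))"
```

```text
t 2.6833 tcp [ 0.4303 -0.187   0.0911] psi -12.96 z [-0.001  0.    -1.   ] shift [ 0.   0.1 65.1] w 0.3494563253935656 F [0.6 0.3 0.2] j [-0.55  0.49  2.07 -0.    0.58  1.25]
```

View pics/s2.png

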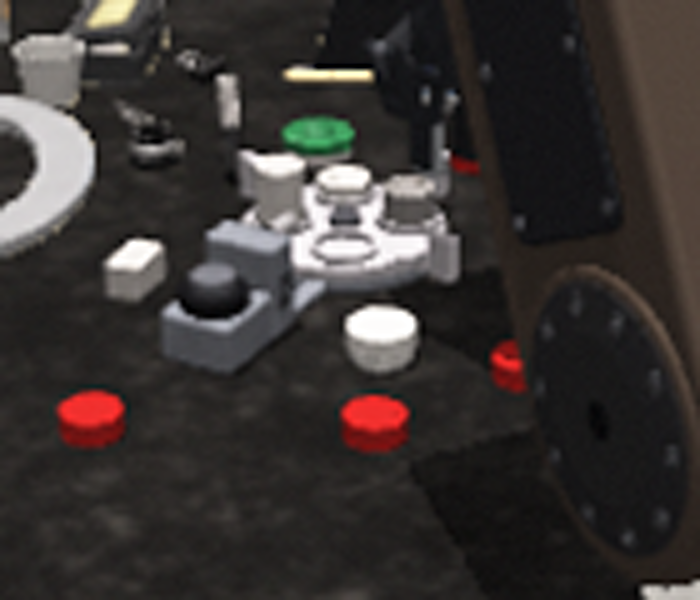

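The scene crop shows the fingertips at (440,180), above tab D at (447,258), with nothing in the way. I'll go down.

Request:
step_arm(
  steps=[
    [0, 0, 20, 0, 0, 0, -0.3],
    [0, 0, 15, 0, 0, 0, -0.3],
    [0, 0, 10, 0, 0, 0, -0.3],
    [0, 0, 10, 0, 0, 0, -0.3],
    [0, 0, 10, 0, 0, 0, -0.3],
    [0, 0, 0, 0, 0, 0, -0.3],
    [0, 0, 0, 0, 0, 0, -0.3],
  ],
)

```text
time_s: 3.32
tcp_pos: [0.4305, -0.187, 0.0266]
ee_rot: [0.0, 0.994, -0.114, 0.0]
wrist_force: [0.1, -0.9, -0.5]
gripper_width: 0.35
```

Request:
step_arm(
  steps=[
    [0.1, 3.2, 0, 0, 0, -2, -0.3],
    [0.1, 4.8, 0, 0, 0, -3, -0.3],
    [0.1, 4.8, 0, 0, 0, -3, -0.3],
    [0.1, 4.8, 0, 0, 0, -3, -0.3],
    [0.1, 4.8, 0, 0, 0, -3, -0.3],
    [0.1, 4.8, 0, 0, 0, -3, -0.3],
    [0.1, 4.8, 0, 0, 0, -3, -0.3],
    [0, 0, 0, 0, 0, 0, -0.3],
  ],
)

```text
time_s: 3.98
tcp_pos: [0.4291, -0.2196, 0.0272]
ee_rot: [0.001, 0.998, 0.061, 0.001]
wrist_force: [-0.6, 0.6, 1.0]
gripper_width: 0.351
```

```bash
cat >> h.py <<'E'
A=np.array([.5198,-.208])
def pol():
    s,Rt,psi=pose(); d=s["tcp_pos"][:2]-A
    print("t",s["time_s"],"r",np.hypot(*d),"ang",np.degrees(np.arctan2(d[1],d[0]))%360,"psi+180",psi+180,"z",s["tcp_pos"][2],"F",np.round(s["wrist_force"],1),"w",s["gripper_width"])
E
python3 -c "
from h import *
pol()"
```

```text
t 3.9833 r 0.0914638156681353 ang 187.28416550723236 psi+180 187.05104329557292 z 0.02723914968823355 F [-0.6  0.6  1. ] w 0.35098433424548553
```

Request:
step_arm(
  steps=[
    [0.1, 4.8, 0, 0, 0, -3, -0.3],
    [0.1, 4.8, 0, 0, 0, -3, -0.3],
    [0.1, 4.8, 0, 0, 0, -3, -0.3],
    [0.1, 4.8, 0, 0, 0, -3, -0.3],
    [0.1, 4.8, 0, 0, 0, -3, -0.3],
    [0.1, 4.8, 0, 0, 0, -3, -0.3],
    [0.1, 4.8, 0, 0, 0, -3, -0.3],
    [0.1, 4.8, 0, 0, 0, -3, -0.3],
  ],
)

```text
time_s: 4.65
tcp_pos: [0.4406, -0.2547, 0.027]
ee_rot: [0.0, 0.964, 0.267, -0.0]
wrist_force: [-1.7, 0.1, 0.4]
gripper_width: 0.351
```

Request:
step_arm(
  steps=[
    [0.1, 4.8, 0, 0, 0, -3, -0.3],
    [0.1, 4.8, 0, 0, 0, -3, -0.3],
    [0.1, 4.8, 0, 0, 0, -3, -0.3],
    [0.1, 4.8, 0, 0, 0, -3, -0.3],
    [0.1, 3.2, 0, 0, 0, -2, -0.3],
    [0, 1.6, 0, 0, 0, -1, -0.3],
    [0, 0, 0, 0, 0, 0, -0.3],
    [0, 0, 0, 0, 0, 0, -0.3],
  ],
)

```text
time_s: 5.32
tcp_pos: [0.4556, -0.2736, 0.0267]
ee_rot: [0.0, 0.921, 0.389, 0.0]
wrist_force: [0.3, -0.4, 0.1]
gripper_width: 0.351
```

```bash
python3 - <<'E'
from h import *
pol()
im,P=look('top'); cv2.imwrite('pics/t3.png',cv2.resize(im[135:255,210:350],None,fx=5,fy=5,interpolation=cv2.INTER_CUBIC))
E
```

```text
t 5.3167 r 0.09177852098548693 ang 225.6130985256581 psi+180 225.83706459421487 z 0.026667593446565205 F [ 0.3 -0.4  0.1] w 0.3506665839832178
```

View pics/t3.png

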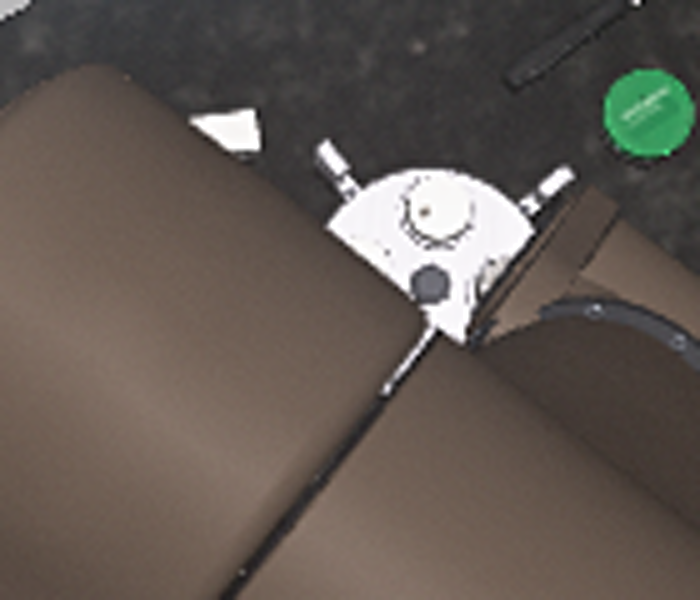

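The two rear tabs are visible at (335,165) and (550,190) in the crop, so the angle can be measured without retracting the arm.

```bash
cat >> h.py <<'E'
from scipy.ndimage import label
def tabs():
    im,P=look('top'); z=P[...,2]; d=P[...,:2]-A; rr=np.hypot(d[...,0],d[...,1])
    L,n=label((z>.039)&(z<.047)&(rr>.077)&(rr<.108),np.ones((3,3)))
    for i in range(1,n+1):
        m=L==i
        if m.sum()>8:
            c=P[m][:,:2].mean(0)-A; print(m.sum(),"ang",np.degrees(np.arctan2(c[1],c[0])).round(2),"r",np.hypot(*c).round(4))
E
python3 - <<'E'
from h import *
for i in range(3): tabs()
E
```

```text
20 ang 39.03 r 0.0918
21 ang -51.0 r 0.091
18 ang 39.44 r 0.0926
20 ang -51.16 r 0.0916
23 ang 39.55 r 0.0918
19 ang -50.67 r 0.0912
```

Request:
step_arm(
  steps=[
    [0, 3.2, 0, 0, 0, -2, -0.3],
    [0.1, 3.2, 0, 0, 0, -2, -0.3],
    [0, 3.2, 0, 0, 0, -2, -0.3],
    [0.1, 3.2, 0, 0, 0, -2, -0.3],
    [0, 0, 0, 0, 0, 0, -0.3],
    [0, 0, 0, 0, 0, 0, -0.3],
  ],
)

```text
time_s: 6.02
tcp_pos: [0.4652, -0.2818, 0.0263]
ee_rot: [0.0, 0.892, 0.453, 0.0]
wrist_force: [0.2, -0.3, 0.2]
gripper_width: 0.349
```

```bash
python3 - <<'E'
from h import *
pol()
for i in range(6): tabs()
# head bearing from the first top picture (unobstructed): centroid of block top
z=np.load("top.npz");P=z["P"];im=z["im"]
m=np.zeros(P.shape[:2],bool); m[175:215,225:265]=1
m&=(P[...,2]>.06)&(P[...,2]<.068)
c=P[m][:,:2];print("block",c.mean(0), np.degrees(np.arctan2(*(c.mean(0)-A)[::-1])))
# side edges of deck, block in direction e
for th in np.radians([92.5,93,93.5,94]):
    e=np.array([np.cos(th),np.sin(th)]);f=np.array([-e[1],e[0]])
    d=P[...,:2]-A;a=d@e;b=d@f
    k=(P[...,2]>.03)&(P[...,2]<.07)&(a>.111)&(a<.192)&(abs(b)<.04)
    print(np.degrees(th),[ (round(float(np.median(b[k&(a>s)&(a<s+.009)])),4), np.round(np.percentile(b[k&(a>s)&(a<s+.009)],[3,97]),4)) for s in(.112,.12,.128,.14,.16,.18)])
E
```

```text
t 6.0167 r 0.09181038627755665 ang 233.53705496035883 psi+180 233.85163565241345 z 0.026252930826544268 F [ 0.2 -0.3  0.2] w 0.34905954293477576
21 ang -42.64 r 0.0924
23 ang 47.23 r 0.0922
24 ang -42.43 r 0.0916
22 ang 46.98 r 0.0908
21 ang -42.7 r 0.0922
22 ang 47.48 r 0.0913
21 ang -42.76 r 0.0918
25 ang 47.13 r 0.0916
18 ang -42.93 r 0.0906
24 ang 47.13 r 0.0911
19 ang -42.77 r 0.0907
22 ang 47.22 r 0.0924
block [ 0.51350681 -0.08435588] 92.91370460010607
92.5 [(0.0008, array([-0.0231,  0.0261])), (0.0028, array([-0.0234,  0.0258])), (0.0028, array([-0.0234,  0.0262])), (0.0013, array([-0.0232,  0.0236])), (0.0029, array([-0.0227,  0.0242])), (0.0028, array([-0.0246,  0.0253]))]
93.0 [(0.0008, array([-0.0241,  0.0251])), (0.0016, array([-0.0244,  0.0247])), (0.0017, array([-0.0245,  0.0251])), (0.0014, array([-0.0244,  0.0225])), (0.0009, array([-0.0243,  0.0215])), (0.0007, array([-0.0262,  0.0237]))]
93.5 [(0.0009, array([-0.0251,  0.024 ])), (0.0006, array([-0.0255,  0.0239])), (0.0026, array([-0.0256,  0.024 ])), (0.0006, array([-0.0256,  0.0212])), (-0.0006, array([-0.0257,  0.0201])), (-0.0016, array([-0.0278,  0.0221]))]
94.0 [(-0.0001, array([-0.0261,  0.023 ])), (-0.0005, array([-0.0266,  0.0225])), (0.0015, array([-0.0268,  0.0228])), (-0.0012, array([-0.0269,  0.0198])), (-0.002, array([-0.027 ,  0.0187])), (-0.0032, array([-0.0294,  0.0205]))]
```

Request:
step_arm(
  steps=[
    [0, 1.1, 0, 0, 0, -0.7, -0.3],
    [0, 0, 0, 0, 0, 0, -0.3],
    [0, 0, 0, 0, 0, 0, -0.3],
    [0, -4, 0, 0, 0, 0, -0.3],
    [0, 0, -20, 0, 0, 0, -0.3],
    [0, 0, -40, 0, 0, 0, -0.3],
    [0, 0, -40, 0, 0, 0, -0.3],
    [0, 0, -40, 0, 0, 0, -0.3],
  ],
)

```text
time_s: 6.98
tcp_pos: [0.4623, -0.2798, 0.1677]
ee_rot: [-0.0, 0.889, 0.459, -0.0]
wrist_force: [0.5, -0.1, -0.4]
gripper_width: 0.354
```

Request:
step_arm(
  steps=[
    [-20, -1, 0, 0, 0, 0, -0.3],
    [-35, -1.5, 0, 0, 0, 0, -0.3],
    [-35, -1.5, 0, 0, 0, 0, -0.3],
    [-35, -1.5, 0, 0, 0, 0, -0.3],
    [-35, -1.5, 0, 0, 0, 0, -0.3],
    [-35, -1.5, 0, 0, 0, 0, -0.3],
    [-35, -1.5, 0, 0, 0, 0, -0.3],
    [-35, -1.5, 0, 0, 0, 0, -0.3],
  ],
)

```text
time_s: 7.65
tcp_pos: [0.2987, -0.4906, 0.1664]
ee_rot: [0.0, 0.889, 0.459, -0.0]
wrist_force: [0.5, 0.6, -0.1]
gripper_width: 0.347
```

Request:
step_arm(
  steps=[
    [-35, -1.5, 0, 0, 0, 0, -0.3],
    [-35, -1.5, 0, 0, 0, 0, -0.3],
    [0, 0, 0, 0, 0, 0, -0.3],
    [0, 0, 0, 0, 0, 0, -0.3],
  ],
)

```text
time_s: 7.98
tcp_pos: [0.2558, -0.5457, 0.1659]
ee_rot: [-0.0, 0.889, 0.458, 0.0]
wrist_force: [-0.2, -0.3, -0.5]
gripper_width: 0.347
```

```bash
cat > m.py <<'E'
from h import *
from scipy.optimize import least_squares
N=8; Ps=[];ims=[]
for _ in range(N):
    im,P=look('top');Ps.append(P)
P=np.nanmedian(np.array(Ps),0); np.savez("top2.npz",im=im,P=P)
z=P[...,2];d=P[...,:2]-A;rr=np.hypot(d[...,0],d[...,1])
L,n=label((z>.038)&(z<.047)&(rr>.077)&(rr<.107),np.ones((3,3))); C=[]
for i in range(1,n+1):
    m=L==i
    if m.sum()>8: C.append(P[m][:,:2].mean(0)); print(m.sum(),C[-1].round(4),np.degrees(np.arctan2(*(C[-1]-A)[::-1])).round(2))
C=np.array(C)
m=(z>.058)&(z<.072)&(rr<.07); T=P[m][:,:2].mean(0); print("tall",T,np.hypot(*(T-A)),np.degrees(np.arctan2(*(T-A)[::-1])),m.sum())
for lo,hi in((.044,.052),(.0335,.04)):
    m=(z>lo)&(z<hi)&(rr<.07);print(P[m][:,:2].mean(0).round(4),m.sum())
th0=np.radians(93.1);e=np.array([np.cos(th0),np.sin(th0)]);f=np.array([-e[1],e[0]])
a=d@e;b=d@f
for nm,k in(("block",(z>.06)&(z<.068)&(a>.1)&(a<.15)),("button",(z>.044)&(z<.056)&(a>.145)&(a<.19)&(abs(b)<.02)),("nose",(z>.054)&(z<.06)&(a>.065)&(a<.106)&(abs(b)<.012))):
    print(nm,k.sum(),P[k].mean(0).round(4),"mid b",((b[k].min()+b[k].max())/2).round(4),b[k].mean().round(4),"a",a[k].min().round(4),a[k].max().round(4))
cv2.imwrite('pics/t%d.png'%(1000*r.read_state()["time_s"]),cv2.resize(im[140:250,210:345],None,fx=5.5,fy=5.5,interpolation=cv2.INTER_CUBIC))
to([.4652,-.2818,.026]); import os
os.system("ls pics")
E
python3 m.py
```

```text
crop.png
s2.png
scene.png
t3.png
t8383.png
top.png
25 [ 0.5872 -0.2698] -42.53
24 [ 0.5811 -0.1402] 47.9
26 [ 0.458  -0.2753] -132.56
25 [ 0.4515 -0.1462] 137.85
tall [ 0.51726871 -0.16403723] 0.044035582877087816 93.29534113852317 112
[ 0.5215 -0.2494] 122
[ 0.56   -0.2063] 134
block 175 [ 0.5133 -0.0848  0.0628] mid b -0.0005 -0.0002 a 0.1043 0.1375
button 160 [ 0.5106 -0.0411  0.0496] mid b 0.0006 0.0002 a 0.1472 0.1879
nose 41 [ 0.5149 -0.1184  0.0568] mid b -0.0001 0.0 a 0.0731 0.1048
t 8.3833 tcp [ 0.2578 -0.5445  0.1665] psi 54.7 z [ 0. -0. -1.] shift [334.3  17.4 140.4] w 0.3504314897337848 F [-0.   0.7 -0.6] j [-1.24  0.53  1.69 -0.    0.93 -0.62]
```

View pics/t8383.png

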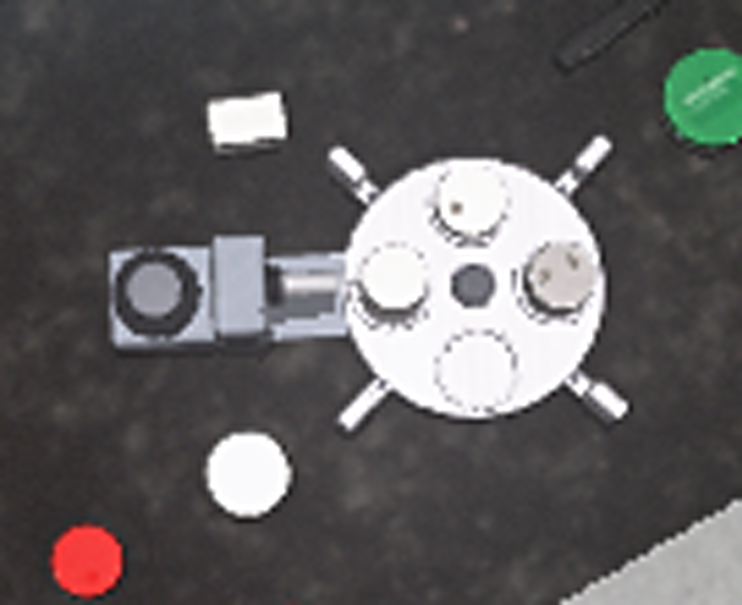

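```bash
python3 - <<'E'
from h import *
P=np.load("top2.npz")["P"];d=np.hypot(P[...,0]-.5108,P[...,1]+.0425)
for k in(.005,.009,.013,.018):print(k,P[d<k][:,2].mean(),P[d<k][:,2].max(),(d<k).sum())
to([.5108,-.0425,.09])
E
```

```text
0.005 0.05563890290393063 0.05668798554462895 11
0.009 0.05548445810020901 0.05671323721445165 32
0.013 0.05458961360392778 0.05671323721445165 70
0.018 0.05198059166989382 0.05671323721445165 124
t 8.3833 tcp [ 0.2578 -0.5445  0.1665] psi 54.7 z [ 0. -0. -1.] shift [555.9 -83.6  76.4] w 0.3504314897337848 F [-0.   0.7 -0.6] j [-1.24  0.53  1.69 -0.    0.93 -0.62]
```

The tall sample at (393,275) stands in line with the nose at (305,283). Seat angle is about 92.7° and head about 92.9°, so it is about 0.2 mm off line. Nothing else has moved. Next is the button, whose top is at z≈0.0555.

Request:
step_arm(
  steps=[
    [20, -3, 0, 0, 0, 0, -1],
    [34, -5, 0, 0, 0, 0, -1],
    [34, -5, 0, 0, 0, 0, -1],
    [34, -5, 0, 0, 0, 0, -1],
    [34, -5, 0, 0, 0, 0, -1],
    [34, -5, 0, 0, 0, 0, -1],
    [34, -5, 0, 0, 0, 0, -1],
    [34, -5, 0, 0, 0, 0, -1],
  ],
)

```text
time_s: 9.05
tcp_pos: [0.3761, -0.3108, 0.1665]
ee_rot: [0.0, 0.888, 0.459, 0.0]
wrist_force: [-0.0, 0.0, 0.5]
gripper_width: -0.001
```

Request:
step_arm(
  steps=[
    [34, -5, 0, 0, 0, 0, -1],
    [34, -5, 0, 0, 0, 0, -1],
    [34, -5, 0, 0, 0, 0, -1],
    [34, -5, 0, 0, 0, 0, -1],
    [34, -5, 0, 0, 0, 0, -1],
    [34, -5, 0, 0, 0, 0, -1],
    [34, -5, 0, 0, 0, 0, -1],
    [0, 0, 0, 0, 0, 0, -1],
  ],
)

```text
time_s: 9.72
tcp_pos: [0.4865, -0.0939, 0.1665]
ee_rot: [0.0, 0.888, 0.461, 0.001]
wrist_force: [0.5, 0.7, 0.7]
gripper_width: 0.001
```

Request:
step_arm(
  steps=[
    [20, -3, 0, 0, 0, 0, -1],
    [0, 0, 0, 0, 0, 0, -1],
    [0, 0, 0, 0, 0, 0, -1],
    [0, 0, 0, 0, 0, 0, -1],
  ],
)

```text
time_s: 10.05
tcp_pos: [0.4936, -0.0806, 0.1663]
ee_rot: [0.0, 0.888, 0.459, -0.0]
wrist_force: [-0.2, 0.8, -0.0]
gripper_width: -0.004
```

```bash
python3 -c "
from h import *
to([.5108,-.0425,.064])"
```

```text
t 10.05 tcp [ 0.4936 -0.0806  0.1663] psi 54.65 z [-0. -0. -1.] shift [ 41.   -8.  102.3] w -0.0036436779312959736 F [-0.2  0.8 -0. ] j [-0.29  0.4   1.93 -0.    0.81  0.32]
```

Request:
step_arm(
  steps=[
    [20, -4, 0, 0, 0, 0, -1],
    [21, -4, 0, 0, 0, 0, -1],
    [0, 0, 35, 0, 0, 0, -1],
    [0, 0, 35, 0, 0, 0, -1],
    [0, 0, 20, 0, 0, 0, -1],
    [0, 0, 10, 0, 0, 0, -1],
    [0, 0, 0, 0, 0, 0, -1],
    [0, 0, 0, 0, 0, 0, -1],
  ],
)

```text
time_s: 10.72
tcp_pos: [0.5112, -0.0428, 0.0667]
ee_rot: [0.0, 0.889, 0.459, -0.0]
wrist_force: [0.6, 0.3, 0.5]
gripper_width: 0.001
```

```bash
python3 -c "
from h import *
to([.5108,-.0425,.064])"
```

```text
t 10.7167 tcp [ 0.5112 -0.0428  0.0667] psi 54.59 z [-0. -0. -1.] shift [ 0.  -0.5  2.7] w 0.000632895495906056 F [0.6 0.3 0.5] j [-0.21  0.58  1.99 -0.    0.58  0.41]
```

Now press down in small steps, watching the force.

Request:
step_arm(
  steps=[
    [0, 0, 5, 0, 0, 0, -1],
    [0, 0, 4, 0, 0, 0, -1],
    [0, 0, 3, 0, 0, 0, -1],
    [0, 0, 0, 0, 0, 0, -1],
    [0, 0, 0, 0, 0, 0, -1],
  ],
)

```text
time_s: 11.13
tcp_pos: [0.5114, -0.0423, 0.0546]
ee_rot: [0.0, 0.888, 0.459, 0.0]
wrist_force: [0.2, -0.8, 1.6]
gripper_width: 0.001
```

Request:
step_arm(
  steps=[
    [0, 0, 2, 0, 0, 0, -1],
    [0, 0, 2, 0, 0, 0, -1],
    [0, 0, 0, 0, 0, 0, -1],
  ],
)

```text
time_s: 11.38
tcp_pos: [0.5113, -0.0423, 0.0502]
ee_rot: [0.0, 0.888, 0.459, 0.0]
wrist_force: [0.8, -1.7, 4.0]
gripper_width: -0.001
```

Request:
step_arm(
  steps=[
    [0, 0, 1, 0, 0, 0, -1],
    [0, 0, 0, 0, 0, 0, -1],
    [0, 0, 0, 0, 0, 0, -1],
  ],
)

```text
time_s: 11.63
tcp_pos: [0.5114, -0.0423, 0.0499]
ee_rot: [0.0, 0.888, 0.459, 0.0]
wrist_force: [-0.2, -1.6, 11.6]
gripper_width: 0.001
```

The button is bottomed: force jumps to 11.6 N and z stops at 0.050. I'll release it and retract.

Request:
step_arm(
  steps=[
    [0, 0, -3, 0, 0, 0, -1],
    [0, 0, -5, 0, 0, 0, -1],
    [0, 0, -15, 0, 0, 0, -1],
    [0, 0, -40, 0, 0, 0, -1],
    [0, 0, -40, 0, 0, 0, -1],
    [0, 0, -20, 0, 0, 0, -1],
    [0, 0, 0, 0, 0, 0, -1],
  ],
)

```text
time_s: 12.22
tcp_pos: [0.5123, -0.0422, 0.1765]
ee_rot: [0.002, 0.888, 0.459, 0.002]
wrist_force: [-0.0, -0.2, 0.7]
gripper_width: 0.002
```

Request:
step_arm(
  steps=[
    [-20, 3, 0, 0, 0, 0, -1],
    [-34, 5, 0, 0, 0, 0, -1],
    [-34, 5, 0, 0, 0, 0, -1],
    [-34, 5, 0, 0, 0, 0, -1],
    [-34, 5, 0, 0, 0, 0, -1],
    [-34, 5, 0, 0, 0, 0, -1],
    [-34, 5, 0, 0, 0, 0, -1],
    [-34, 5, 0, 0, 0, 0, -1],
  ],
)

```text
time_s: 12.88
tcp_pos: [0.3913, -0.2754, 0.1716]
ee_rot: [-0.001, 0.888, 0.459, -0.0]
wrist_force: [0.4, -0.4, -0.5]
gripper_width: 0.001
```

Request:
step_arm(
  steps=[
    [-34, 5, 0, 0, 0, 0, -1],
    [-34, 5, 0, 0, 0, 0, -1],
    [-34, 5, 0, 0, 0, 0, -1],
    [-34, 5, 0, 0, 0, 0, -1],
    [-34, 5, 0, 0, 0, 0, -1],
    [-34, 5, 0, 0, 0, 0, -1],
    [-34, 5, 0, 0, 0, 0, -1],
    [-34, 5, 0, 0, 0, 0, -1],
  ],
)

```text
time_s: 13.55
tcp_pos: [0.2666, -0.5203, 0.1713]
ee_rot: [-0.001, 0.889, 0.459, 0.0]
wrist_force: [0.3, 0.8, -0.2]
gripper_width: 0.003
```

Request:
step_arm(
  steps=[
    [-30, 5, 0, 0, 0, 0, -1],
    [0, 0, 0, 0, 0, 0, -1],
    [0, 0, 0, 0, 0, 0, -1],
  ],
)

```text
time_s: 13.8
tcp_pos: [0.2535, -0.5472, 0.1709]
ee_rot: [-0.001, 0.889, 0.458, 0.0]
wrist_force: [0.1, 0.4, 0.4]
gripper_width: 0.001
```

```bash
python3 m.py; python3 - <<'E'
from h import *
P=np.load("top2.npz")["P"];d=np.hypot(P[...,0]-.5108,P[...,1]+.0425)
print("button z",P[d<.009][:,2].mean())
E
```

```text
crop.png
s2.png
scene.png
t14200.png
t3.png
t8383.png
top.png
25 [ 0.5872 -0.2698] -42.53
25 [ 0.5809 -0.1401] 48.04
27 [ 0.4583 -0.2751] -132.47
25 [ 0.4515 -0.1462] 137.85
tall [ 0.51723607 -0.16402308] 0.04405159406033574 93.336663157509 112
[ 0.5212 -0.2487] 125
[ 0.5593 -0.2062] 135
block 183 [ 0.5132 -0.0853  0.0628] mid b -0.0004 -0.0001 a 0.1043 0.1378
button 165 [ 0.5105 -0.0409  0.0496] mid b 0.0007 0.0003 a 0.1472 0.1878
nose 40 [ 0.515  -0.1192  0.0567] mid b 0.0001 0.0 a 0.0731 0.1048
t 14.2 tcp [ 0.2551 -0.5464  0.1725] psi 54.68 z [ 0. -0. -1.] shift [337.4  18.5 146.4] w 0.001766954288775326 F [ 0.8 -0.8  0.2] j [-1.24  0.52  1.68 -0.    0.94 -0.63]
button z 0.05526542004168261
```

The turret hasn't moved, the button is back up and the robot is clear of everything, so I'll hand in.

```bash
python3 -c "
from cell import r
print(r.sign_off())"
```

```text
the job is handed in; nothing more can be done
None
```

The job is done and handed in at about 14 s, well under the 58 s limit. The tall sample stands in front of the nose, and the button was pressed fully down and released afterwards.

- **Turret:** I turned it about 61° counter-clockwise, seen from above, by pushing one tab with the loosely straddling fingertips. The last check put the tall sample's seat at about 92.7° and the head at about 92.9°, so it is roughly 0.2 mm off line. The turret was still there after the button press.
- **Button:** The fingertips went down about 6 mm until the button stopped moving, at 11.6 N against the 4 N spring. Afterwards its top read 55.3 mm, against 55.5 mm before the press.
- **Surroundings:** In the last close view, before the press, the samples sat in their seats, and the jar, block and tin looked undisturbed. After the press I rechecked the samples and the head by camera depth only. I did not re-measure the bystanders, but nothing beyond the light tab push and the button press showed on the force readings.
- **Uncertainty:** The individual head-bearing readings differed by up to 0.4°, which is about 0.3 mm at the sample. No check failed.

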